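Shut and start the dry-block heater

ROBOT

A 6-joint arm with a two-finger parallel gripper is mounted at the origin on the work surface. World frame = base frame: x ahead of the robot, y to its left, z up, the work surface at z = 0. Lengths are in m, angles in degrees, forces in N, time in s.
With the tool pointing down it reaches from about 0.3 to 0.75 m from the base axis. Payload 8.5 kg.
Tool frame: the origin (TCP) lies at the centre of the arm's flange, where the gripper is bolted on; the fingertips stand 166 mm ahead of it and the grasp point (between the pads) lies 147 mm ahead of it (r.tips_ahead is the distance from the TCP to the fingertips, in m); y points along the fingers, x is the direction in which the jaws open and shut, and the axes are right-handed (so a half turn about y gives the same grasp; the last joint's range is limited). The gripper opens to 88 mm and grips with 3 to 60 N. Pads are 18 mm wide; open, the fingers measure 123 mm over their backs; the gripper's body (75 mm by 187 mm) begins 45 mm behind the grasp point.
Start: joints at [-84.93, 21.807, 74.336, -0, 83.858, -12.336], TCP at [0.165, -0.525, 0.405] pointing down, gripper open.
Joint ranges: [-178.18, 178.18], [-50.72, 133.34], [12.68, 142.11], [-81.47, 261.47], [9.98, 163.14], [-165.26, 165.26]. Speed limits (degrees/s): [136.94, 136.94, 180, 180, 180, 180].

INTERFACE

Orientations are given as [roll, pitch, yaw] about the fixed x, y, z axes, in that order (R = Rz(yaw) Ry(pitch) Rx(roll)).
In Python, from bench import status, cams, ticket, r gives the robot as it stands. The module is installed in compiled form; this text tells all that it offers.
- The arm moves only by the tool move_arm, never from a script. Its argument "targets" is a list of rows, each an object of numbers: "dx", "dy", "dz": the shift along the tool's x, y, z in m; "wx", "wy", "wz": the turn, a rotation vector about the tool's x, y, z in degrees. A call has 1 to 20 rows; each row shifts and turns the commanded pose from where the row before left it, along the tool's axes as they then stand; what a row does not reach is not made up. A row lasts 1/10 s, in which the tool goes at most 50 mm and 8.59 degrees, less where a joint would pass 70% of its speed; a pose out of reach is approached as far as the arm can. A call with a gripper value outside its range is refused whole. "hand" is the opening, from 0 (shut) to 1 (fully open), set as the call begins (left out, the last holds). The fingers move at their own pace and stop on an object; "squeeze" is the grip in N (left out, the last holds). Time passes only in rows, so rows that do not move let the fingers close. It gives the time, the measured TCP pose, the force and the opening at its end, in the units of the state.
- status.sense(): the state, without advancing time (a new reading comes with each control period).
- cams.snapshot(name): name is "scene" or "top" or "wrist"; returns a dict with "frame" (480x640x3 uint8, red, green, blue), "K" (3x3 intrinsics, pixels), "rvec" (rotation vector, rad) and "tvec" (3), from world to camera coordinates, as OpenCV has them. Camera axes: x right, y down, z forward; pixel columns grow to the right and rows downward; lengths in m; the calibration is good to about 2 mm. A picture is of the moment at which its call begins. There is no depth.
- ticket.sign_off(): hands the job in, once; it reports no verdict.
The state is a dict: "time": time; "joints": joint angles; "qvel": joint speeds; "effort": joint torques, N m; "ee_pos": TCP position; "tool_rot": TCP orientation; "force": force on the tool from outside, world axes, zero at the start; "torque": the same for the moment, N m; "width": finger opening in m.
Only numpy, scipy, OpenCV 4.12 (cv2) and the standard library are available. Lean on these libraries where they do the work, as an engineer would, in place of code of your own. Each camera call takes 0.05 s, during which the arm holds its last target. There are 200 camera calls.

TASK

Start the dry-block heater: push its open blue lid down until it is fully shut, then press the black mains rocker over to on by its white-barred half, and then press the green start key all the way in and let go. Work only by pushing: do not raise the lid, do not press the red or yellow key, and do not disturb the tube rack, jar or small amber vial standing around and on the heater.

Things in the scene. Friction and masses are not known exactly. Their poses are not given: they have to be found in the camera images.
- heater_ref (a point): the dry-block heater as a whole: a fixed white bench box 210 mm deep (x) by 360 mm wide (y), its top 85 mm above the bench. This point is on the bench under the box (the box's middle in depth, 5 mm left of its middle in width); axes: x away from the robot side (rear), y to the heater's left, z up. The blue lid covers its left part, the grey control deck with rocker and keys its right part. It stands at a different place and yaw each time.
- lid (a joint): opening of the blue lid, rad: 0 = fully shut, growing as it opens; starts partly open (0.6 to 0.9). A stiff hinge holds it where it is left, about 2 to 4 N on its front edge moves it. Do not raise it
- lid_edge (a point): point on the top face of the blue lid (155 mm deep, 140 mm wide, 12 mm thick), on its centre line, 20 mm behind its front edge; where to push. It lies 135 mm from the hinge end, measured along the lid. Its z axis is normal to the lid's top face, its x axis points along the lid to the hinge. With the lid shut it is 100 mm above the bench
- lid_hinge (a point): top face of the lid at its hinge end (rear), on the centre line; the hinge axis runs along the heater's y, 12 mm below the top face at this end
- rocker (a joint): angle of the mains rocker, rad: -0.18 = off (its start, give or take 0.03), +0.18 = fully on. It stays where it is left; about 2 to 4 N on the end of the raised half moves it
- rocker_on (a point): middle of the upper face of the rocker's ON half, marked with a white bar (the other half has a red dot). The rocker is a black shallow-V paddle 60 mm long along the heater's y and 30 mm wide, in a grey frame 10 mm high; this point is 22 mm from the pivot, towards the heater's right (-y). At the start this half stands raised at 0.36 rad; pressed home its face lies level, 105 mm above the bench, and this point has sunk about 8 mm
- key_start (a joint): travel of the green start key, m: 0 = released, 0.006 = fully in; spring return, about 5 N when fully in
- key_start_top (a point): middle of the top of the green start key's cap: round push key, cap 28 mm across in a black collar 44 mm across and 12 mm high; the cap stands 10 mm proud of the collar. The three keys stand in one row on the deck, 57 mm apart, in an order that changes; z axis up
- key_stop (a joint): travel of the red stop key, m: 0 = released, 0.006 = fully in; spring return, about 5 N when fully in
- key_stop_top (a point): middle of the top of the red stop key's cap: round push key, cap 28 mm across in a black collar 44 mm across and 12 mm high; the cap stands 10 mm proud of the collar. The three keys stand in one row on the deck, 57 mm apart, in an order that changes; z axis up
- key_shake (a joint): travel of the yellow shake key, m: 0 = released, 0.006 = fully in; spring return, about 5 N when fully in
- key_shake_top (a point): middle of the top of the yellow shake key's cap: round push key, cap 28 mm across in a black collar 44 mm across and 12 mm high; the cap stands 10 mm proud of the collar. The three keys stand in one row on the deck, 57 mm apart, in an order that changes; z axis up
- rack_mid (a point): centre (20 mm up) of a loose blue tube rack, 100 x 130 mm, 40 mm high with tubes to 52 mm, left of the heater; leave alone
- tub_mid (a point): centre (42 mm up) of a loose white jar with blue label, 68 mm across, 85 mm high, right of the heater; leave alone
- vial_mid (a point): centre (27 mm up) of a loose small amber glass vial with black cap, 28 mm across, 55 mm high, standing on the heater's top near its rear edge, between lid and rocker; leave alone

How it is judged (in metres and radians):
On the way, in this order (a step that is already met when the one before it is completed fails the run):
1. the lid is pushed fully shut (value of joint lid below 0.03 rad), for 0.1 s.
2. with the lid shut, the rocker is pressed over to on (value of joint rocker above 0.12 rad and value of joint lid below 0.03 rad), for 0.1 s.
3. with the rocker on, the green start key is pressed in (all of step 2 and value of joint key_start above 0.0045 m), for 0.05 s.
At the end, for the whole second after the job is handed in: Lid shut (within 0.03 rad), rocker on (above +0.12 rad), all three keys released (within 1 mm), rack, jar and vial upright within 15 mm of where they stood (all of step 2 and value of joint each of key_start, key_stop, key_shake below 0.001 m and distance of each of rack_mid, tub_mid, vial_mid from where it was at the start of the episode below 0.015 m and angle between each of rack_mid, tub_mid, vial_mid's own z axis and vertical below 0.15 rad); the robot touches nothing.
It fails at once if the red or yellow key is pressed (more than 3 mm) (value of joint any of key_stop, key_shake above 0.003 m).
It fails at once if the rocker is switched on while the lid is open (value of joint rocker above 0.05 rad and value of joint lid above 0.08 rad).
It fails at once if the start key is pressed before the rocker is on (value of joint key_start above 0.003 m and value of joint rocker below 0.05 rad).
It fails at once if the lid is raised instead of pushed down (value of joint lid above 1 rad).
It fails at once if rack, jar or vial is moved more than 15 mm, lifted or tipped (distance of any of rack_mid, tub_mid, vial_mid from where it was at the start of the episode above 0.015 m or angle between any of rack_mid, tub_mid, vial_mid's own z axis and vertical above 0.2 rad).
It also fails if it takes over 46 s, if anything falls off the work surface, if the arm or the gripper's body presses on something with over 40 N, if the wrist force passes 120 N, or if a joint passes its speed limit or range.

## Working session

There is one attempt and no reset: what is moved stays moved. The work goes in short steps, Python scripts to look and compute and a tool call to move; the robot and the scene stay as the last step left them, time stands still between calls to the robot, and variables do not carry over. Pictures are saved under pics/ and viewed, about 8 in all and at most 12, crops included, and the job is handed in when it is done.

Besides the shell and the picture viewer there is one more tool, called after ">>>" by a JSON object that holds its "api" and its "payload". move_arm: Moves the arm, as the interface text tells. Its arguments: {"type":"object","properties":{"targets":{"type":"array","items":{"type":"object","properties":{"dx":{"type":"number"},"dy":{"type":"number"},"dz":{"type":"number"},"wx":{"type":"number"},"wy":{"type":"number"},"wz":{"type":"number"}}}},"hand":{"type":"number"},"squeeze":{"type":"number"}},"required":["targets"]}

```bash
mkdir -p pics; cat > h.py <<'E'
import numpy as np, cv2, pickle
from bench import status, cams, ticket, r
def snap(n,f):
    s=cams.snapshot(n); cv2.imwrite(f'pics/{f}.png',s['frame'][:,:,::-1]); pickle.dump(s,open(f'pics/{f}.pkl','wb')); return s
def load(f): return pickle.load(open(f'pics/{f}.pkl','rb'))
def ray(s,uv):
    R=cv2.Rodrigues(np.array(s['rvec'],float))[0]; t=np.array(s['tvec'],float).ravel()
    return -R.T@t, R.T@np.linalg.inv(s['K'])@np.array([uv[0],uv[1],1.])
def atz(s,uv,z):
    c,d=ray(s,uv); return c+d*(z-c[2])/d[2]
def proj(s,p):
    return cv2.projectPoints(np.array(p,float).reshape(-1,3),np.array(s['rvec'],float),np.array(s['tvec'],float),np.array(s['K'],float),None)[0].reshape(-1,2)
E
python3 - <<'E'
from h import *
a=snap('top','top0');b=snap('scene','sc0')
for s in(a,b): print(np.round(ray(s,(320,240)),3), np.round(s['K'][0,0]))
print(status.sense())
E
```

```text
[[ 0.496  0.04   1.071]
 [ 0.106  0.005 -0.994]] 486.0
[[ 0.922  0.391  0.697]
 [-0.448 -0.476 -0.757]] 453.0
{'time': 0.1, 'joints': array([-8.49266483e+01,  2.18370571e+01,  7.43768019e+01,  1.48117251e-03,
        8.38588786e+01, -1.23367450e+01]), 'qvel': array([-0.03619866, -0.16258999, -0.1424334 , -0.06383012,  0.05097652,
       -0.08113865]), 'effort': array([ 3.48554851e-03, -4.38656223e+01, -2.24912220e+01,  7.15006026e-02,
        3.42128996e-02, -7.25981067e-05]), 'ee_pos': array([ 0.16455296, -0.52477202,  0.40422131]), 'tool_rot': array([-8.99830206e+01,  7.07433371e-02, -7.25900522e+01]), 'force': array([-0.53939779, -0.28953399,  0.59320037]), 'torque': array([ 0.0189185 , -0.05711782, -0.0121096 ]), 'width': 0.08834723814466204}
```

View pics/top0.png

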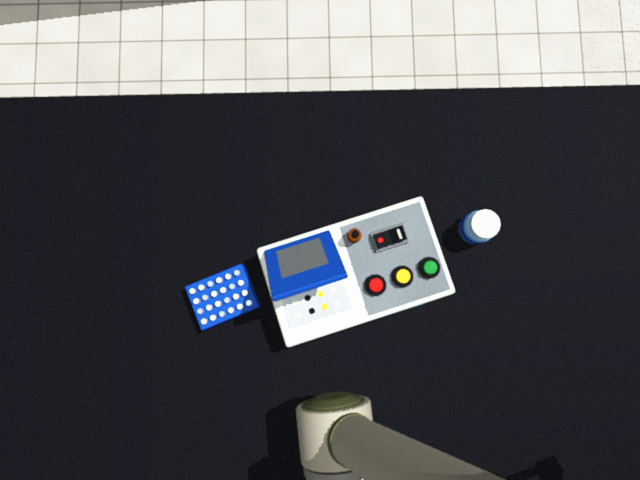

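View pics/sc0.png

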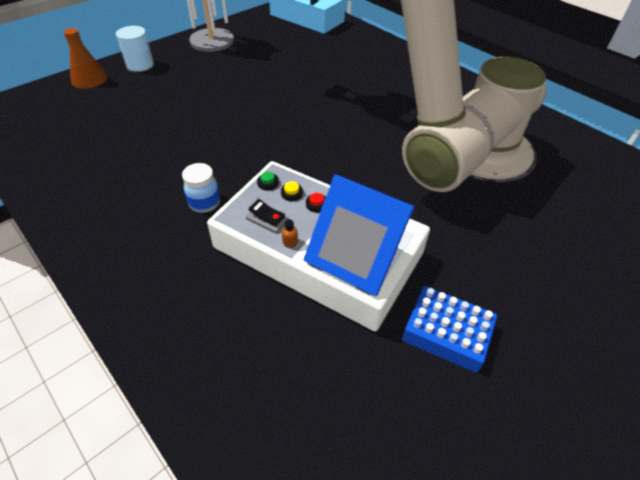

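The top view shows the heater with top corners at about (258,248), (422,197), (455,291) and (289,346). The keys are red (375,285), yellow (403,276) and green (430,267), with the rocker's white bar at about (401,234). The scene view confirms the lid is open and the vial stands at the rear. Next I'll take an enlarged crop.

```bash
python3 - <<'E'
from h import *
s=load('top0'); im=s['frame'][185:355,250:510,::-1]
cv2.imwrite('pics/crop.png',cv2.resize(im,None,fx=3,fy=3,interpolation=cv2.INTER_CUBIC))
C=[(258,248),(422,197),(455,291),(289,346)] # RL RR FR FL
P=np.array([atz(s,c,.085)[:2] for c in C]); print(P.round(4))
for i in range(4): print(np.linalg.norm(P[i]-P[(i+1)%4]).round(4))
for n,uv,z in [('red',(375,285),.11),('yel',(403,276),.11),('grn',(430,267),.11),('bar',(401,234),.112),('vial',(354,234),.14),('jar',(485,224),.085)]: print(n,atz(s,uv,z).round(4))
E
```

```text
[[ 0.5866  0.1715]
 [ 0.6856 -0.1665]
 [ 0.4922 -0.2251]
 [ 0.3894  0.1105]]
0.3522
0.2021
0.351
0.2064
red [ 0.5069 -0.0617  0.11  ]
yel [ 0.5236 -0.1174  0.11  ]
grn [ 0.5403 -0.1713  0.11  ]
bar [ 0.6067 -0.1162  0.112 ]
vial [ 0.6052 -0.0211  0.14  ]
jar [ 0.6272 -0.2929  0.085 ]
```

View pics/crop.png

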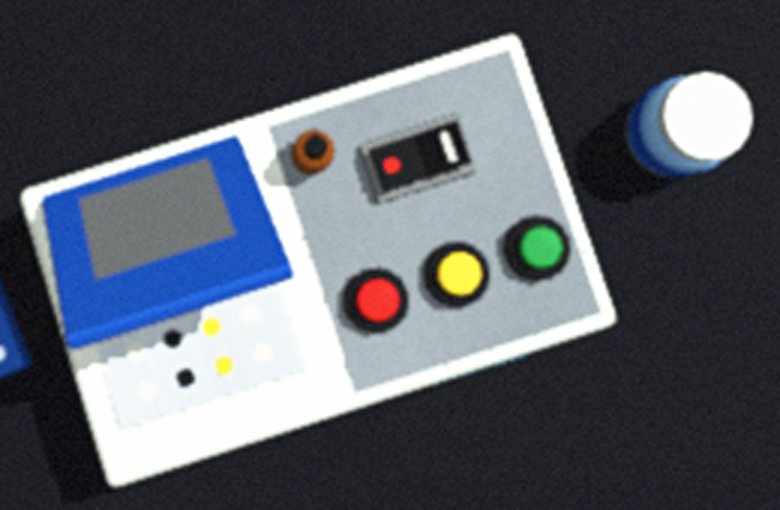

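```bash
cat > fit.py <<'E'
from h import *
from scipy.optimize import least_squares
a,b=load('top0'),load('sc0')
psi=np.radians(16.8); X=np.array([np.cos(psi),np.sin(psi),0]); Y=np.array([-np.sin(psi),np.cos(psi),0]); Z=np.array([0,0,1.])
c=lambda u,v:(250+u/3,185+v/3)
def lid(q):
    h=np.array([q[0],q[1],.088]); th=q[2]
    f=-X*np.cos(th)+Z*np.sin(th); n=X*np.sin(th)+Z*np.cos(th)
    ht=h+.012*n; w=.07*Y
    return [ht+w,ht-w,ht+.155*f+w,ht+.155*f-w],ht+.135*f,ht
obs=np.array([c(45,198),c(238,140),c(65,335),c(291,268),(411,213),(335,178)])
def res(q):
    P=lid(q)[0]; return (np.vstack([proj(a,P),proj(b,[P[2],P[3]])])-obs).ravel()
s=least_squares(res,[.58,.1,.75],loss='soft_l1')
E
python3 - <<'E'
from fit import *
print(s.x, s.fun.reshape(-1,2).round(1)); 
P,e,h=lid(s.x); print('edge',e.round(4),'hinge',h.round(4))
K=[atz(a,c(*p),.107) for p in[(379,300),(460,273),(542,248)]]
print('keys',np.round(K,4)); d=K[2]-K[0]; print('yaw',np.degrees(np.arctan2(d[0],-d[1])),np.linalg.norm(d))
# triangulate green, bar, vial with scene
def tri(u,v):
    c1,d1=ray(a,u);c2,d2=ray(b,v);A=np.stack([d1,-d2],1);t=np.linalg.lstsq(A,c2-c1,rcond=None)[0]
    p,q=c1+d1*t[0],c2+d2*t[1];return ((p+q)/2).round(4),np.linalg.norm(p-q).round(4)
print('grn',tri(c(542,248),(267.5,177)),'yel',tri(c(460,273),(292,187.5)),'red',tri(c(379,300),(317,200)))
print('bar',tri(c(449,147),(259,206)),'vialcap',tri(c(314,147),(290,223)))
T=status.sense()['ee_pos']
ctr=np.mean([atz(a,c(*p),.085) for p in[(23,190),(517,36),(615,320),(110,487)]],0); print('ctr',ctr)
for n,p in[('lid',e),('grn',K[2]),('bar',atz(a,c(449,147),.112))]:
    print(n,'heater-frame',((p-ctr)@X).round(4),((p-ctr)@Y).round(4),'world',p.round(4))
E
```

```text
[0.59176744 0.09011749 0.88340552] [[-1.9 -0.5]
 [-0.1 -2.4]
 [-0.5  1.4]
 [ 0.3 -0.9]
 [ 2.7 -6.8]
 [-1.8 -4.5]]
edge [0.5186 0.068  0.2   ] hinge [0.6006 0.0928 0.0956]
keys [[ 0.5069 -0.0647  0.107 ]
 [ 0.5236 -0.1186  0.107 ]
 [ 0.5391 -0.1733  0.107 ]]
yaw 16.503535921293782 0.11322372069794727
grn (array([ 0.5386, -0.1737,  0.1018]), np.float64(0.0019)) yel (array([ 0.5228, -0.1182,  0.1028]), np.float64(0.0028)) red (array([ 0.5061, -0.0646,  0.0979]), np.float64(0.0028))
bar (array([ 0.6056, -0.1125,  0.1114]), np.float64(0.0032)) vialcap (array([ 0.6049, -0.022 ,  0.1383]), np.float64(0.0013))
ctr [ 0.53733492 -0.02620458  0.085     ]
lid heater-frame 0.0093 0.0956 world [0.5186 0.068  0.2   ]
grn heater-frame -0.0408 -0.1413 world [ 0.5391 -0.1733  0.107 ]
bar heater-frame 0.0412 -0.1036 world [ 0.6067 -0.1135  0.112 ]
```

>>> {"api": "move_arm", "payload": {"hand": 0, "targets": [{"dx": -0.023,"dz": 0.0257,"dy": -0.0015},{"dx": -0.023,"dz": 0.0257,"dy": -0.0015},{"dx": -0.023,"dz": 0.0257,"dy": -0.0015},{"dx": -0.023,"dz": 0.0257,"dy": -0.0015},{"dx": -0.023,"dz": 0.0257,"dy": -0.0015},{"dx": -0.023,"dz": 0.0257,"dy": -0.0015},{"dx": -0.023,"dz": 0.0257,"dy": -0.0015},{"dx": -0.023,"dz": 0.0257,"dy": -0.0015},{"dx": -0.023,"dz": 0.0257,"dy": -0.0015},{"dx": -0.023,"dz": 0.0257,"dy": -0.0015},{"dx": -0.023,"dz": 0.0257,"dy": -0.0015},{"dx": -0.023,"dz": 0.0257,"dy": -0.0015},{"dx": -0.023,"dz": 0.0257,"dy": -0.0015},{"dx": -0.023,"dz": 0.0257,"dy": -0.0015},{"dx": -0.023,"dz": 0.0257,"dy": -0.0015},{"dx": -0.023,"dz": 0.0257,"dy": -0.0015},{"dx": -0.023,"dz": 0.0257,"dy": -0.0015},{"dx": -0.023,"dz": 0.0257,"dy": -0.0015},{"dx": -0.023,"dz": 0.0257,"dy": -0.0015},{"dx": -0.023,"dz": 0.0257,"dy": -0.0015}]}}

```text
schema error: expected keys dx, dy, dz, wx, wy, wz
```

>>> {"api": "move_arm", "payload": {"hand": 0, "targets": [{"dx": -0.023,"dy": -0.0015,"dz": 0.0257,"wx": 0,"wy": 0,"wz": 0},{"dx": -0.023,"dy": -0.0015,"dz": 0.0257,"wx": 0,"wy": 0,"wz": 0},{"dx": -0.023,"dy": -0.0015,"dz": 0.0257,"wx": 0,"wy": 0,"wz": 0},{"dx": -0.023,"dy": -0.0015,"dz": 0.0257,"wx": 0,"wy": 0,"wz": 0},{"dx": -0.023,"dy": -0.0015,"dz": 0.0257,"wx": 0,"wy": 0,"wz": 0},{"dx": -0.023,"dy": -0.0015,"dz": 0.0257,"wx": 0,"wy": 0,"wz": 0},{"dx": -0.023,"dy": -0.0015,"dz": 0.0257,"wx": 0,"wy": 0,"wz": 0},{"dx": -0.023,"dy": -0.0015,"dz": 0.0257,"wx": 0,"wy": 0,"wz": 0},{"dx": -0.023,"dy": -0.0015,"dz": 0.0257,"wx": 0,"wy": 0,"wz": 0},{"dx": -0.023,"dy": -0.0015,"dz": 0.0257,"wx": 0,"wy": 0,"wz": 0}]}}

```text
time: 1.1
ee_pos: [0.3414, -0.2271, 0.4197]
tool_rot: [-90.0, 0.0, -72.6]
force: [0.8, 0.4, -0.2]
width: 0.0103
```

>>> {"api": "move_arm", "payload": {"hand": 0, "targets": [{"dx": -0.023,"dy": -0.001,"dz": 0.0257,"wx": 0,"wy": 0,"wz": 0},{"dx": -0.023,"dy": -0.001,"dz": 0.0257,"wx": 0,"wy": 0,"wz": 0},{"dx": -0.023,"dy": -0.001,"dz": 0.0257,"wx": 0,"wy": 0,"wz": 0},{"dx": -0.023,"dy": -0.001,"dz": 0.0257,"wx": 0,"wy": 0,"wz": 0},{"dx": -0.023,"dy": -0.001,"dz": 0.0257,"wx": 0,"wy": 0,"wz": 0},{"dx": -0.023,"dy": -0.001,"dz": 0.0257,"wx": 0,"wy": 0,"wz": 0},{"dx": -0.023,"dy": -0.001,"dz": 0.0257,"wx": 0,"wy": 0,"wz": 0},{"dx": -0.023,"dy": -0.001,"dz": 0.0257,"wx": 0,"wy": 0,"wz": 0},{"dx": -0.023,"dy": -0.001,"dz": 0.0257,"wx": 0,"wy": 0,"wz": 0},{"dx": -0.0215,"dy": -0.001,"dz": 0.0257,"wx": 0,"wy": 0,"wz": 0},{"dx": 0,"dy": 0,"dz": 0,"wx": 0,"wy": 0,"wz": 0}]}}

```text
time: 2.2
ee_pos: [0.5189, 0.069, 0.4291]
tool_rot: [-90.0, 0.0, -72.4]
force: [-0.2, -0.5, -0.7]
width: 0.0006
```

```bash
python3 - <<'E'
from h import *
w=snap('wrist','wr1'); s=snap('scene','sc1'); S=status.sense(); print(S['ee_pos'],S['width'],S['force'],S['joints'].round(1))
E
```

```text
[0.51783164 0.06675614 0.42922046] -0.00012570098361202524 [ 0.28553034  0.0729433  -0.4236047 ] [-5.7 18.  76.  -0.  86.  66.9]
```

View pics/sc1.png

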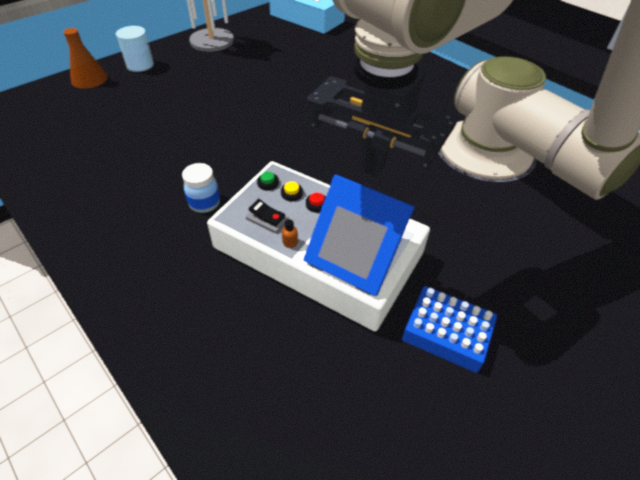

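```bash
python3 - <<'E'
from fit import *
p=np.array([.518,.067,.429]); print('tcp,body,tip',proj(b,[p,p-[0,0,.08],p-[0,0,.166]]).round(0).tolist())
for th in(.75,.8,.88):
    P,e,h=lid([*s.x[:2],th]); print(th,e.round(4),proj(b,P[2:]).round(0).tolist(),proj(a,P[2:]).round(0).tolist())
E
```

```text
tcp,body,tip [[386.0, 62.0], [378.0, 120.0], [371.0, 170.0]]
0.75 [0.505  0.0639 0.1888] [[416.0, 206.0], [338.0, 174.0]] [[275.0, 307.0], [350.0, 282.0]]
0.8 [0.51   0.0654 0.1932] [[415.0, 206.0], [336.0, 174.0]] [[273.0, 304.0], [349.0, 279.0]]
0.88 [0.5183 0.0679 0.1997] [[414.0, 206.0], [333.0, 174.0]] [[271.0, 298.0], [347.0, 274.0]]
```

View pics/wr1.png

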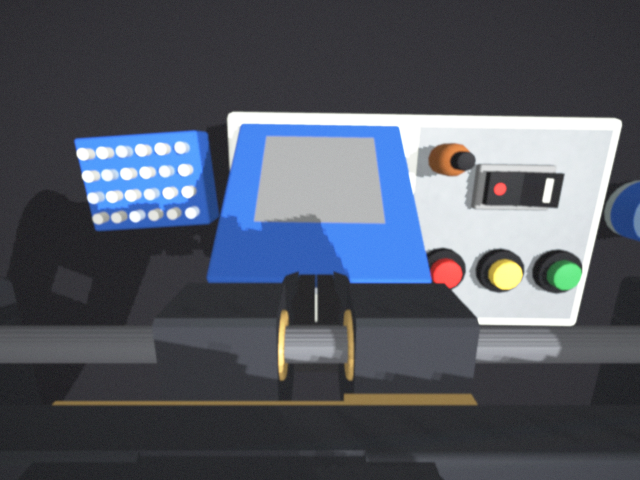

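The wrist view shows the closed fingers at about (316,290), centred over the lid's front edge. That agrees with the fit, so I'll start pushing along the lid's arc.

>>> {"api": "move_arm", "payload": {"targets": [{"dx": 0,"dy": 0.03,"dz": 0,"wx": 0,"wy": 0,"wz": 0},{"dx": 0,"dy": 0.02,"dz": 0,"wx": 0,"wy": 0,"wz": 0},{"dx": 0,"dy": 0.007,"dz": -0.006,"wx": 0,"wy": 0,"wz": 0},{"dx": 0,"dy": 0.007,"dz": -0.006,"wx": 0,"wy": 0,"wz": 0},{"dx": 0,"dy": 0.007,"dz": -0.007,"wx": 0,"wy": 0,"wz": 0},{"dx": 0,"dy": 0,"dz": 0,"wx": 0,"wy": 0,"wz": 0}]}}

```text
time: 2.9
ee_pos: [0.4988, 0.0603, 0.3586]
tool_rot: [-90.0, 0.0, -72.6]
force: [0.1, 0.4, 0.6]
width: 0.0007
```

>>> {"api": "move_arm", "payload": {"targets": [{"dx": 0,"dy": 0.008,"dz": -0.006,"wx": 0,"wy": 0,"wz": 0},{"dx": 0,"dy": 0.008,"dz": -0.006,"wx": 0,"wy": 0,"wz": 0},{"dx": 0,"dy": 0.008,"dz": -0.005,"wx": 0,"wy": 0,"wz": 0}]}}

```text
time: 3.2
ee_pos: [0.4829, 0.0555, 0.3342]
tool_rot: [-90.0, -0.0, -72.6]
force: [-0.4, -0.4, 2.5]
width: 0.0003
```

```bash
python3 - <<'E'
from h import *
w=snap('wrist','wr2'); S=status.sense(); print(S['ee_pos'],S['force'])
E
```

```text
[0.48225836 0.05549871 0.33292665] [0.59104513 0.90115995 0.51066545]
```

View pics/wr2.png

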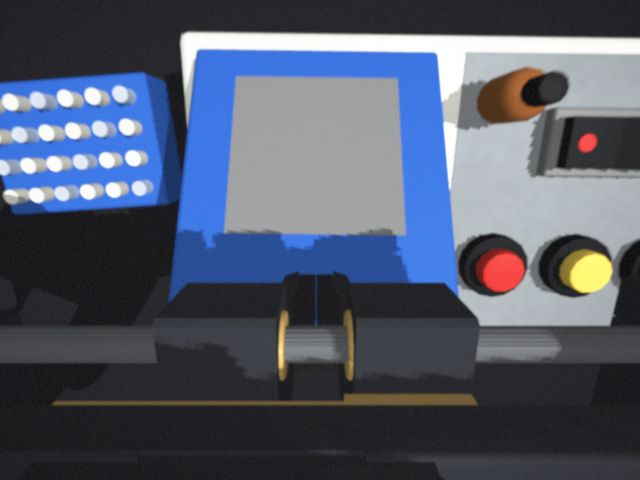

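The lid is closing and the fingertips, at about (316,280), are still on its front edge. I'll continue.

>>> {"api": "move_arm", "payload": {"targets": [{"dx": 0,"dy": 0.009,"dz": -0.004,"wx": 0,"wy": 0,"wz": 0},{"dx": 0,"dy": 0.009,"dz": -0.004,"wx": 0,"wy": 0,"wz": 0},{"dx": 0,"dy": 0.009,"dz": -0.004,"wx": 0,"wy": 0,"wz": 0},{"dx": 0,"dy": 0.009,"dz": -0.003,"wx": 0,"wy": 0,"wz": 0},{"dx": 0,"dy": 0.009,"dz": -0.003,"wx": 0,"wy": 0,"wz": 0},{"dx": 0,"dy": 0.008,"dz": -0.002,"wx": 0,"wy": 0,"wz": 0},{"dx": 0,"dy": 0.006,"dz": -0.001,"wx": 0,"wy": 0,"wz": 0},{"dx": 0,"dy": 0.004,"dz": 0,"wx": 0,"wy": 0,"wz": 0},{"dx": 0,"dy": 0.002,"dz": 0,"wx": 0,"wy": 0,"wz": 0}]}}

```text
time: 4.15
ee_pos: [0.4633, 0.0494, 0.2693]
tool_rot: [-90.1, 0.0, -72.6]
force: [-0.6, -0.1, 1.6]
width: 0.0003
```

>>> {"api": "move_arm", "payload": {"targets": [{"dx": 0,"dy": 0.0015,"dz": 0,"wx": 0,"wy": 0,"wz": 0},{"dx": 0,"dy": 0.0015,"dz": 0,"wx": 0,"wy": 0,"wz": 0},{"dx": 0,"dy": 0.0015,"dz": 0,"wx": 0,"wy": 0,"wz": 0}]}}

```text
time: 4.45
ee_pos: [0.4634, 0.0495, 0.2662]
tool_rot: [-90.0, -0.0, -72.6]
force: [-9.0, 0.9, 27.2]
width: 0.0004
```

>>> {"api": "move_arm", "payload": {"targets": [{"dx": 0,"dy": 0,"dz": 0,"wx": 0,"wy": 0,"wz": 0},{"dx": 0,"dy": -0.03,"dz": 0,"wx": 0,"wy": 0,"wz": 0},{"dx": 0,"dy": -0.04,"dz": 0,"wx": 0,"wy": 0,"wz": 0},{"dx": 0,"dy": -0.03,"dz": 0,"wx": 0,"wy": 0,"wz": 0},{"dx": 0.03,"dy": 0,"dz": 0,"wx": 0,"wy": 0,"wz": 0},{"dx": 0.04,"dy": 0,"dz": 0.015,"wx": 0,"wy": 0,"wz": 0},{"dx": 0.04,"dy": 0,"dz": 0.02,"wx": 0,"wy": 0,"wz": 0},{"dx": 0.04,"dy": 0,"dz": 0.02,"wx": 0,"wy": 0,"wz": 0},{"dx": 0.03,"dy": 0,"dz": 0.02,"wx": 0,"wy": 0,"wz": 0},{"dx": 0.018,"dy": 0,"dz": 0.013,"wx": 0,"wy": 0,"wz": 0},{"dx": 0,"dy": 0,"dz": 0,"wx": 0,"wy": 0,"wz": 0},{"dx": 0,"dy": 0,"dz": 0,"wx": 0,"wy": 0,"wz": 0}]}}

```text
time: 5.65
ee_pos: [0.6064, -0.113, 0.3648]
tool_rot: [-90.0, 0.0, -72.6]
force: [-0.4, 0.1, 0.6]
width: 0.0002
```

```bash
python3 - <<'E'
from fit import *
s=snap('scene','sc2'); cv2.imwrite('pics/sc2c.png',cv2.resize(s['frame'][130:330,150:450,::-1],None,fx=2.5,fy=2.5,interpolation=cv2.INTER_CUBIC)); S=status.sense(); print(S['ee_pos'],S['force'])
w=load('wr1')
def tri(u,v):
    c1,d1=ray(a,u);c2,d2=ray(w,v);A=np.stack([d1,-d2],1);t=np.linalg.lstsq(A,c2-c1,rcond=None)[0]
    p,q=c1+d1*t[0],c2+d2*t[1];return ((p+q)/2).round(4),np.linalg.norm(p-q).round(4)
print('grn',tri(c(542,248),(565,275)),atz(w,(565,275),.107));print('bar',tri(c(449,147),(548,190)),atz(w,(548,190),.112))
p,e,h=lid([.5918,.0901,0]);print(proj(s,p)); t=S['ee_pos']-[0,0,.166]; print('tip',proj(s,[t]))
E
```

```text
[ 0.60610206 -0.11253364  0.36518119] [ 0.17770815 -0.13808549 -0.581441  ]
grn (array([ 0.5388, -0.173 ,  0.1079]), np.float64(0.0005)) [ 0.53842356 -0.17363444  0.107     ]
bar (array([ 0.6053, -0.1123,  0.1192]), np.float64(0.0011)) [ 0.60538042 -0.11719395  0.112     ]
[[378.68510954 291.47853927]
 [304.15068087 255.14672117]
 [417.18418259 229.9563884 ]
 [348.25075714 200.74079943]]
tip [[253.4008809  168.75760959]]
```

View pics/sc2c.png

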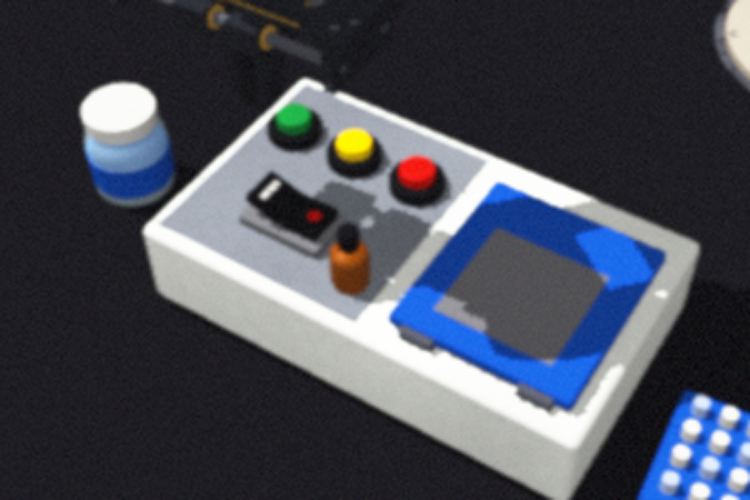

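The lid is fully shut and the rocker's white-barred half stands raised, with the bar at about (270,188) in the crop. Next I'll press the rocker.

>>> {"api": "move_arm", "payload": {"targets": [{"dx": 0.003,"dy": 0.04,"dz": 0,"wx": 0,"wy": 0,"wz": 0},{"dx": 0,"dy": 0.03,"dz": 0,"wx": 0,"wy": 0,"wz": 0},{"dx": 0,"dy": 0.008,"dz": 0,"wx": 0,"wy": 0,"wz": 0},{"dx": 0,"dy": 0.004,"dz": 0,"wx": 0,"wy": 0,"wz": 0},{"dx": 0,"dy": 0.003,"dz": 0,"wx": 0,"wy": 0,"wz": 0},{"dx": 0,"dy": 0.003,"dz": 0,"wx": 0,"wy": 0,"wz": 0},{"dx": 0,"dy": 0.003,"dz": 0,"wx": 0,"wy": 0,"wz": 0}]}}

```text
time: 6.4
ee_pos: [0.6078, -0.1163, 0.2756]
tool_rot: [-89.9, -0.2, -72.6]
force: [0.4, -0.6, 3.0]
width: 0.0001
```

>>> {"api": "move_arm", "payload": {"targets": [{"dx": 0,"dy": 0.002,"dz": 0,"wx": 0,"wy": 0,"wz": 0},{"dx": 0,"dy": 0.0015,"dz": 0,"wx": 0,"wy": 0,"wz": 0},{"dx": 0,"dy": 0.001,"dz": 0,"wx": 0,"wy": 0,"wz": 0}]}}

```text
time: 6.7
ee_pos: [0.6077, -0.1161, 0.2713]
tool_rot: [-89.9, -0.1, -72.6]
force: [-4.1, 0.3, 17.7]
width: 0.0006
```

>>> {"api": "move_arm", "payload": {"targets": [{"dx": 0,"dy": 0.0005,"dz": 0,"wx": 0,"wy": 0,"wz": 0},{"dx": 0,"dy": -0.02,"dz": 0,"wx": 0,"wy": 0,"wz": 0},{"dx": 0,"dy": -0.04,"dz": 0,"wx": 0,"wy": 0,"wz": 0},{"dx": 0.012,"dy": 0,"dz": -0.028,"wx": 0,"wy": 0,"wz": 0},{"dx": 0.012,"dy": 0,"dz": -0.028,"wx": 0,"wy": 0,"wz": 0},{"dx": 0.01,"dy": 0,"dz": -0.027,"wx": 0,"wy": 0,"wz": 0},{"dx": 0,"dy": 0,"dz": 0,"wx": 0,"wy": 0,"wz": 0},{"dx": 0,"dy": 0,"dz": 0,"wx": 0,"wy": 0,"wz": 0}]}}

```text
time: 7.5
ee_pos: [0.5385, -0.1733, 0.3292]
tool_rot: [-90.0, 0.0, -72.6]
force: [0.3, 0.5, -0.3]
width: 0.0004
```

```bash
python3 - <<'E'
from h import *
s=snap('scene','sc3'); cv2.imwrite('pics/sc3c.png',cv2.resize(s['frame'][130:290,180:380,::-1],None,fx=3.5,fy=3.5,interpolation=cv2.INTER_CUBIC)); S=status.sense(); print(S['ee_pos'],S['force'])
E
```

```text
[ 0.53889278 -0.17297495  0.32913396] [0.20073059 0.06326438 0.07798466]
```

View pics/sc3c.png

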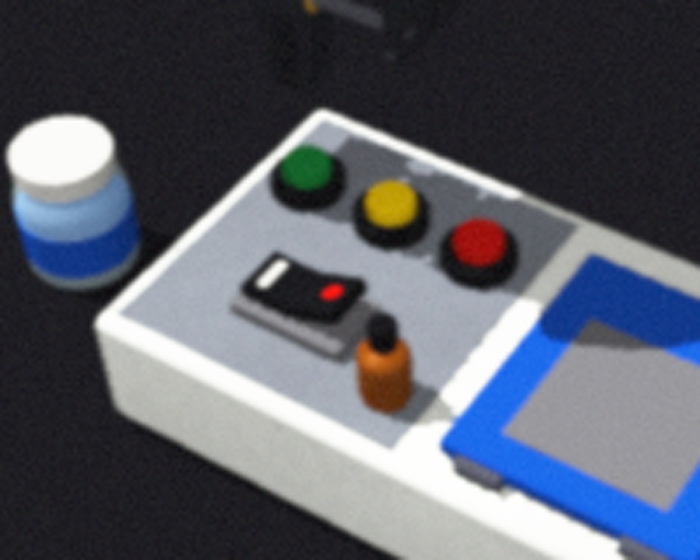

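The rocker is over: the white-barred half at about (272,275) lies level and the red-dot half at (333,292) is raised. The tips are over the green key, so I'll press it now.

>>> {"api": "move_arm", "payload": {"targets": [{"dx": 0,"dy": 0.03,"dz": 0,"wx": 0,"wy": 0,"wz": 0},{"dx": 0,"dy": 0.014,"dz": 0,"wx": 0,"wy": 0,"wz": 0},{"dx": 0,"dy": 0.005,"dz": 0,"wx": 0,"wy": 0,"wz": 0},{"dx": 0,"dy": 0.004,"dz": 0,"wx": 0,"wy": 0,"wz": 0},{"dx": 0,"dy": 0,"dz": 0,"wx": 0,"wy": 0,"wz": 0}]}}

```text
time: 8.05
ee_pos: [0.5389, -0.1731, 0.2763]
tool_rot: [-90.0, -0.0, -72.6]
force: [-0.5, -0.1, -0.4]
width: 0.0003
```

Tip at 0.110 with no contact yet.

>>> {"api": "move_arm", "payload": {"targets": [{"dx": 0,"dy": 0.003,"dz": 0,"wx": 0,"wy": 0,"wz": 0},{"dx": 0,"dy": 0.003,"dz": 0,"wx": 0,"wy": 0,"wz": 0},{"dx": 0,"dy": 0.002,"dz": 0,"wx": 0,"wy": 0,"wz": 0},{"dx": 0,"dy": 0,"dz": 0,"wx": 0,"wy": 0,"wz": 0}]}}

```text
time: 8.45
ee_pos: [0.5387, -0.1734, 0.2686]
tool_rot: [-89.9, -0.1, -72.6]
force: [2.2, 1.5, 4.4]
width: 0.0003
```

Tip at 0.1025 with about 4.4 N, so the key is partly or nearly fully in. I'll go on until the force rises at the stop.

>>> {"api": "move_arm", "payload": {"targets": [{"dx": 0,"dy": 0.0015,"dz": 0,"wx": 0,"wy": 0,"wz": 0},{"dx": 0,"dy": 0.0015,"dz": 0,"wx": 0,"wy": 0,"wz": 0},{"dx": 0,"dy": 0,"dz": 0,"wx": 0,"wy": 0,"wz": 0}]}}

```text
time: 8.75
ee_pos: [0.5386, -0.1733, 0.2672]
tool_rot: [-89.9, -0.1, -72.6]
force: [-1.8, 2.7, 17.9]
width: 0.0006
```

The tip is at 0.101 with 18 N, so the key is on its stop. Now I'll let go and retreat.

>>> {"api": "move_arm", "payload": {"targets": [{"dx": 0,"dy": 0,"dz": 0,"wx": 0,"wy": 0,"wz": 0},{"dx": 0,"dy": -0.02,"dz": 0,"wx": 0,"wy": 0,"wz": 0},{"dx": 0,"dy": -0.04,"dz": 0,"wx": 0,"wy": 0,"wz": 0},{"dx": 0,"dy": -0.04,"dz": 0,"wx": 0,"wy": 0,"wz": 0},{"dx": 0,"dy": -0.04,"dz": 0,"wx": 0,"wy": 0,"wz": 0},{"dx": 0,"dy": 0,"dz": -0.03,"wx": 0,"wy": 0,"wz": 0},{"dx": 0,"dy": 0,"dz": -0.03,"wx": 0,"wy": 0,"wz": 0},{"dx": 0,"dy": 0,"dz": 0,"wx": 0,"wy": 0,"wz": 0},{"dx": 0,"dy": 0,"dz": 0,"wx": 0,"wy": 0,"wz": 0}]}}

```text
time: 9.65
ee_pos: [0.4811, -0.1915, 0.4051]
tool_rot: [-90.0, 0.0, -72.7]
force: [1.2, -0.2, -0.1]
width: 0.0008
```

```bash
python3 - <<'E'
from h import *
s=snap('scene','sc4'); cv2.imwrite('pics/sc4c.png',cv2.resize(s['frame'][130:370,150:510,::-1],None,fx=2.2,fy=2.2,interpolation=cv2.INTER_CUBIC)); S=status.sense(); print(S['ee_pos'],S['force'],S['time'])
E
```

```text
[ 0.48154362 -0.1913256   0.40503924] [-0.25803624  0.88161713 -0.07713891] 9.7
```

View pics/sc4c.png

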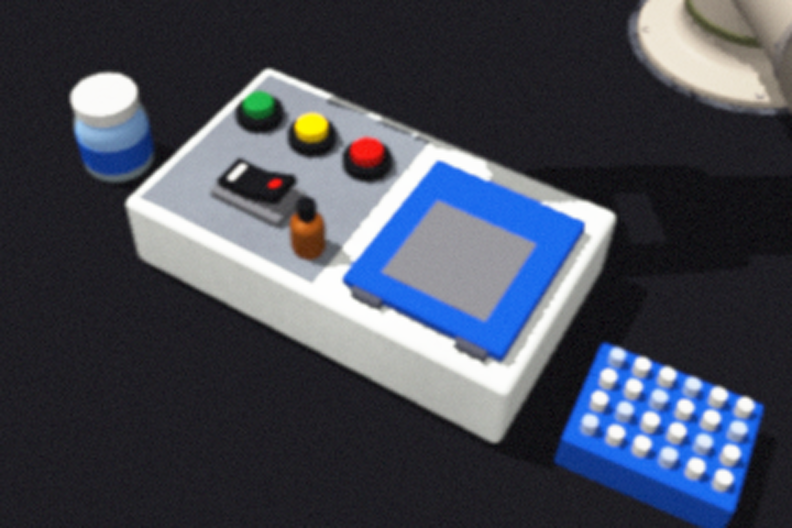

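The lid is shut, the rocker is on (white bar at (237,172) level, red dot raised) and all three keys stand proud. The vial, jar and rack are where they were.

```bash
python3 -c "
from bench import ticket; print(ticket.sign_off())"
```

```text
the job is handed in; nothing more can be done
None
```

I pushed the lid shut along its arc, pressed the rocker over to on by its white-barred half, then pressed and released the green start key. The job was handed in at about 9.7 s; no verdict is reported.

- **Lid:** the force rose to 27 N with the fingertips 100 mm above the bench, the stated height for a shut lid.
- **Rocker:** the force reached 18 N with the tips at 105 mm, the stated height of the pressed face.
- **Start key:** it showed the roughly 5 N spring, then 18 N at its stop, with the tips at 101 mm.
- **Last picture:** the lid is shut, the rocker is on and all three keys stand proud. The vial, jar and rack are upright and look unmoved. The gripper is clear of everything, with the force near zero.

The one disagreement was the first fit of the lid angle. It gave about 0.88 rad, with up to 7 pixels of error in the scene view. I pushed by feel along the arc, so it did not matter.

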